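# Feel along the press's corner safety edge

## Robot

A 6-joint arm with a two-finger parallel gripper is mounted at the origin on a cart in front of the work surface, level with it; the furniture and walls round the work are solid. World frame = base frame: x ahead of the robot, y to its left, z up, the work surface at z = 0. Lengths are in m, angles in rad, forces in N, time in s.
With the tool pointing down it reaches from about 0.3 to 0.825 m from the base axis. Payload 5.4 kg.
Tool frame: the origin (TCP) lies between the finger pads; the fingertips stand 17 mm ahead of it and the grasp point (between the pads) lies 2 mm behind it (tip_reach is the distance from the TCP to the fingertips, in m); z points along the fingers, y is the line along which they close (so a half turn about z gives the same grasp; the last joint's range is limited). The gripper opens to 92 mm and grips with 3 to 60 N. Pads are 20 mm wide; open, the fingers measure 128 mm over their backs; the gripper's body (75 mm by 189 mm) begins 69 mm behind the grasp point.
Start: joints at [-1.324, 0.158, 1.597, -0, 1.386, -0.21], TCP at [0.254, -0.516, 0.232] pointing down, gripper open.
Joint ranges: [-2.91, 2.91], [-0.94, 2.29], [0.18, 2.7], [-1.29, 4.43], [0.17, 2.64], [-3, 3]. Speed limits (rad/s): [2.57, 2.57, 3.14, 3.14, 3.14, 3.14].

## Interface

Orientations are given as a unit quaternion [w, x, y, z].
In Python, from rig import * gives the robot as it stands. The module is installed in compiled form; this text tells all that it offers.
- The arm moves only by the tool arm_command, never from a script. Its argument "increments" is a list of rows, each an object of numbers: "dx", "dy", "dz": the shift along the tool's x, y, z in cm; "twist": the turn about the tool's z in rad; "claw": the opening, from -1 (shut) to 1 (fully open). A call has 1 to 10 rows; each row shifts and turns the commanded pose from where the row before left it, along the tool's axes as they then stand; what a row does not reach is not made up. A row lasts 1/10 s, in which the tool goes at most 50 mm and 8.59 degrees, less where a joint would pass 70% of its speed; a pose out of reach is approached as far as the arm can. A call is refused whole if a number of a shift passes 5 or a number of a turn 0.15, either way. A call with a gripper value outside its range is refused whole. The fingers move at their own pace and stop on an object; the grip force is fixed at half the most. Time passes only in rows, so rows that do not move let the fingers close. It gives the time, the measured TCP pose, the force, the opening and the grip force at its end, in the units of the state.
- get_state(): the state, without advancing time (a new reading comes with each control period).
- snapshot(name): name is "scene" or "top" or "wrist"; returns a dict with "frame" (480x640x3 uint8, red, green, blue), "intrinsics" (3x3 intrinsics, pixels), "world_from_camera" (4x4, takes a point from camera to world coordinates). Camera axes: x right, y down, z forward; pixel columns grow to the right and rows downward; lengths in m; the calibration is good to about 2 mm. The wrist camera is an equidistant fisheye: a pixel r from the principal point sees the ray r / f radians off the axis. A picture is of the moment at which its call begins. There is no depth.
- close_job(): hands the job in; it is judged then, once.
The state is a dict: "t": time; "joints": joint angles; "joint_velocities": joint speeds; "joint_efforts": joint torques, N m; "eef_pos": TCP position; "eef_rot": TCP orientation; "wrist_force": force on the tool from outside, world axes, zero at the start; "ft_torque": the same for the moment, N m; "finger_gap": opening from 0.0 (shut) to 1.0 (fully open); "grip_force": force on a finger pad.
Only numpy, scipy, OpenCV 4.12 (cv2) and the standard library are available. Lean on these libraries where they do the work, as an engineer would, in place of code of your own. Each camera call takes 0.05 s, during which the arm holds its last target. There are 200 camera calls.

## Task

Test the press's L-shaped safety edge: with closed fingers, set the fingertips on its springy black bar at the end beside the round fitting so that the bar dips, run them along it in one unbroken stroke round the corner to the end beside the square box, then lift clear so that it springs up again. Press lightly: keep the bar dipped all the way, but never push it down to its stop. Only touch, do not pinch anything, and leave the things standing and lying around undisturbed.

Things in the scene. Friction and masses are not known exactly. Their poses are not given: they have to be found in the camera images.
- safety_edge: L-shaped aluminium rail fixed to the table, black rubber bar along its top. Origin at table height under the corner, where the arms' centre lines meet; the arms run 200 mm along its +x and +y (a right angle), z up. Channel 36 mm wide, 40 mm high, foot 54 mm wide. Bar 24 mm wide, flat top 58 mm above the table at rest, on each arm's centre line up to 150 mm from the corner.
- bar_corner (a point): the middle of the bar's top face at the corner, at rest height (58 mm above the table); it does not move with the bar
- trip_bar (a joint): how far the black bar is pressed down, m: 0 at rest (up), 0.014 at its stop. The whole bar goes down level in one piece wherever it is pressed and springs back by itself; about 1.3 N starts it, 2.8 N at 5 mm, 5.5 N at the stop.
- round_end: round dark steel fitting (a cable gland), 34 mm across and 30 mm high, fixed on the rail's foot beyond one end of the bar, its centre on that arm's centre line 176 mm from the corner. Origin: centre of its underside, 8 mm above the table. It may be on either arm.
- square_end: square steel connection box, 36 x 36 mm and 30 mm high, fixed on the rail's foot beyond the other end of the bar, its centre on that arm's centre line 176 mm from the corner. Origin: centre of its underside, 8 mm above the table. It is on the arm that has not the round fitting.
- pigment_jar: small ochre jar, 39 mm across, 46 mm high, standing loose inside the L; origin: centre of its underside
- talc_tin: slim white shaker tin, 33 mm across, 71 mm high, standing loose behind the outside of the corner; origin: centre of its underside
- marker: black marker pen 12 x 108 x 12 mm lying loose outside one arm; origin: centre of its underside, length along its y
- scraper: ink knife with black handle, 37 x 117 x 14 mm, lying loose outside the other arm; origin: centre of its underside, length along its y

How it is judged:
By the outcome, as a careful person would: the job done as asked, in the order asked, and still so for the second after the job is handed in, with the robot touching nothing.
It also fails if it takes over 42 s, if anything falls off the work surface, if the arm or the gripper's body presses on something with over 40 N, if the wrist force passes 120 N, or if a joint passes its speed limit or range.

## Working session

There is one attempt and no reset: what is moved stays moved. The work goes in short steps, Python scripts to look and compute and a tool call to move; the robot and the scene stay as the last step left them, time stands still between calls to the robot, and variables do not carry over. Pictures are saved under pics/ and viewed, at most 10 in all, crops included, and the job is handed in when it is done.

Besides the shell and the picture viewer there is one more tool, called after "Request:" by a JSON object that holds its "op" and its "data". arm_command: Moves the arm, as the interface text tells. Its arguments: {"type":"object","properties":{"increments":{"type":"array"}},"required":["increments"]}

```bash
mkdir -p pics
python3 - <<'E'
from rig import *
import cv2,numpy as np
s=get_state(); print({k:np.round(v,4) for k,v in s.items()})
for n in("top","scene"):
    d=snapshot(n); cv2.imwrite(f"pics/{n}0.png",d["frame"][:,:,::-1]); np.savez(n,**d)
    print(n,d["intrinsics"],d["world_from_camera"].round(4))
E
```

```text
{'t': np.float64(0.0), 'joints': array([-1.3241,  0.159 ,  1.5982, -0.    ,  1.3862, -0.2101]), 'joint_velocities': array([-0.0006, -0.0005,  0.0009,  0.0008, -0.0004,  0.001 ]), 'joint_efforts': array([-2.00000e-04, -3.85562e+01, -3.22110e+01,  7.01000e-02,
        3.78000e-02, -1.00000e-04]), 'eef_pos': array([ 0.2534, -0.5155,  0.2306]), 'eef_rot': array([-9.000e-04,  9.740e-01,  2.264e-01, -0.000e+00]), 'wrist_force': array([ 0.2849, -0.4657, -0.1306]), 'ft_torque': array([-0.0283,  0.055 , -0.0159]), 'grip_force': np.float64(0.0), 'finger_gap': np.float64(1.0024)}
top [[557.15030501   0.         331.15369265]
 [  0.         557.15030501 242.29617032]
 [  0.           0.           1.        ]] [[ 0.004  -0.985   0.1725  0.4676]
 [-0.9996 -0.0085 -0.0252  0.2344]
 [ 0.0263 -0.1724 -0.9847  0.9084]
 [ 0.      0.      0.      1.    ]]
scene [[525.08226481   0.         325.41365959]
 [  0.         525.08226481 246.97629858]
 [  0.           0.           1.        ]] [[-0.502  -0.4094  0.7619 -0.0543]
 [-0.8648  0.2499 -0.4355  0.5845]
 [-0.0121 -0.8775 -0.4795  0.4656]
 [ 0.      0.      0.      1.    ]]
```

View pics/top0.png

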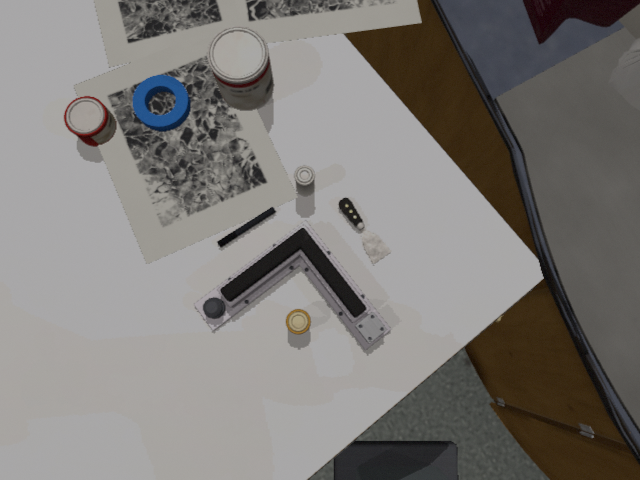

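View pics/scene0.png

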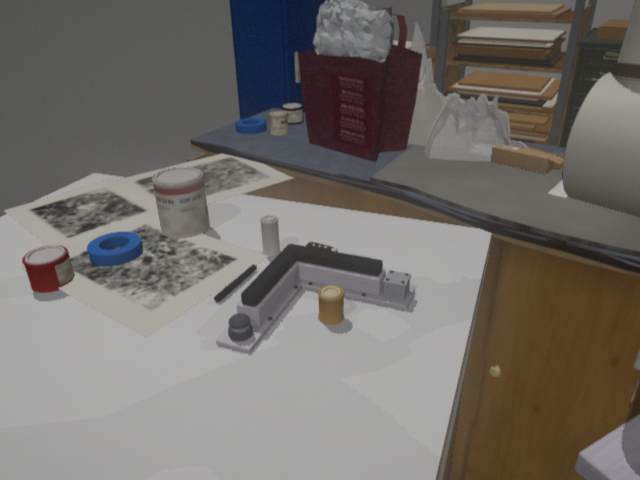

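The top view shows the round fitting at (214,308), the bar from (232,293) via the corner (303,236) to (355,310), and the box at (372,327). The jar is at (298,322), the tin at (305,177), the marker at (247,227) and the scraper at (362,230). The scene view agrees.

```bash
cat > loc.py <<'E'
import cv2,numpy as np
from scipy.optimize import least_squares
def cast(d,uv,z):
    uv=np.atleast_2d(np.asarray(uv,float)); K,T=d["intrinsics"],d["world_from_camera"]
    r=np.c_[uv,np.ones(len(uv))]@np.linalg.inv(K).T@T[:3,:3].T
    return (T[:3,3]+r*((z-T[2,3])/r[:,2])[:,None])[:,:2]
def bar(d,box,thr=60):
    u0,u1,v0,v1=box; g=cv2.cvtColor(d["frame"],cv2.COLOR_RGB2GRAY)
    m=np.zeros_like(g); m[v0:v1,u0:u1]=(g[v0:v1,u0:u1]<thr)*255
    cs,_=cv2.findContours(m,cv2.RETR_EXTERNAL,cv2.CHAIN_APPROX_NONE)
    c=max(cs,key=cv2.contourArea); return c,cv2.approxPolyDP(c,5,True)[:,0]
E
python3 - <<'E'
from loc import *
for n,box in(("top",(215,400,222,330)),("scene",(225,390,235,330))):
    d=dict(np.load(n+".npz")); c,p=bar(d,box)
    print(n,cv2.contourArea(c)); print(np.c_[p,cast(d,p,.058).round(4)])
d=dict(np.load("top.npz"))
print(cast(d,[(214,305),(372,325)],.038), cast(d,[(214,308)],.03))
d=dict(np.load("scene.npz"))
print(cast(d,[(240,318),(398,277)],.038))
E
```

```text
top 2862.5
[[2.210e+02 2.890e+02 5.431e-01 3.798e-01]
 [2.320e+02 3.000e+02 5.265e-01 3.626e-01]
 [3.010e+02 2.490e+02 6.057e-01 2.592e-01]
 [3.530e+02 3.160e+02 5.034e-01 1.790e-01]
 [3.650e+02 3.090e+02 5.141e-01 1.607e-01]
 [3.030e+02 2.280e+02 6.388e-01 2.565e-01]]
scene 2309.5
[[3.800e+02 2.620e+02 5.081e-01 1.669e-01]
 [3.280e+02 2.470e+02 5.911e-01 2.107e-01]
 [2.900e+02 2.450e+02 6.293e-01 2.602e-01]
 [2.420e+02 2.940e+02 5.356e-01 3.824e-01]
 [2.430e+02 3.020e+02 5.166e-01 3.887e-01]
 [2.550e+02 3.050e+02 5.016e-01 3.775e-01]
 [2.960e+02 2.600e+02 5.807e-01 2.743e-01]
 [3.790e+02 2.730e+02 4.825e-01 1.868e-01]]
[[0.52004164 0.39304836]
 [0.49057652 0.14827948]] [[0.51586477 0.39431992]]
[[0.51094757 0.39724233]
 [0.48415222 0.14925826]]
```

Request:
{"op": "arm_command", "data": {"increments": [{"twist":-0.1,"claw":-1},{"twist":-0.1,"claw":-1},{"dx":2,"dy":-1.4,"claw":-1},{"dx":3.4,"dy":-2.4,"claw":-1},{"dx":3.4,"dy":-2.4,"claw":-1},{"dx":3.4,"dy":-2.4,"claw":-1},{"dx":3.4,"dy":-2.4,"claw":-1},{"dx":3.4,"dy":-2.4,"claw":-1},{"dx":3.4,"dy":-2.4,"claw":-1},{"dx":3.4,"dy":-2.4,"claw":-1}]}}

```text
invalid input at $.increments[0]: expected keys dx, dy, dz, twist, claw
```

Request:
{"op": "arm_command", "data": {"increments": [{"dx":3.4,"dy":-2.4,"claw":-1},{"dx":3.4,"dy":-2.4,"claw":-1},{"dx":3.4,"dy":-2.4,"claw":-1},{"dx":3.4,"dy":-2.4,"claw":-1},{"dx":3.4,"dy":-2.4,"claw":-1},{"dx":3.4,"dy":-2.4,"claw":-1},{"dx":3.4,"dy":-2.4,"claw":-1},{"dx":3.4,"dy":-2.4,"claw":-1},{"dx":3.4,"dy":-2.4,"claw":-1},{"claw":-1}]}}

```text
invalid input at $.increments[0]: expected keys dx, dy, dz, twist, claw
```

Run:
```python
from rig import *
import cv2,numpy as np
from scipy.spatial.transform import Rotation as R
s=get_state(); q=s["eef_rot"]; M=R.from_quat(np.r_[q[1:],q[0]]).as_matrix()
print(s["t"],s["eef_pos"],M.round(4),s["wrist_force"],s["finger_gap"],s["joints"])
print("delta tool cm",(M.T@(np.array([.5354,.3702,.117])-s["eef_pos"])*100).round(2))
d=snapshot("wrist"); cv2.imwrite("pics/w1.png",d["frame"][:,:,::-1]); np.savez("wrist",**d); print(d["intrinsics"],d["world_from_camera"].round(3))
```

```text
0.1 [ 0.25346314 -0.51552912  0.23071366] [[ 8.975e-01  4.411e-01 -4.000e-04]
 [ 4.411e-01 -8.975e-01  1.700e-03]
 [ 4.000e-04 -1.700e-03 -1.000e+00]] [ 0.20826034 -0.02467163  0.10968463] 0.998705721920948 [-1.32411105e+00  1.59014455e-01  1.59808179e+00  8.53154527e-06
  1.38620627e+00 -2.10097918e-01]
delta tool cm [ 64.37 -67.04  11.51]
[[371.64829954   0.         315.82495281]
 [  0.         371.64829954 236.6228681 ]
 [  0.           0.           1.        ]] [[ 0.441 -0.858 -0.264  0.328]
 [-0.897 -0.422 -0.127 -0.479]
 [-0.002  0.293 -0.956  0.386]
 [ 0.     0.     0.     1.   ]]
```

View pics/w1.png

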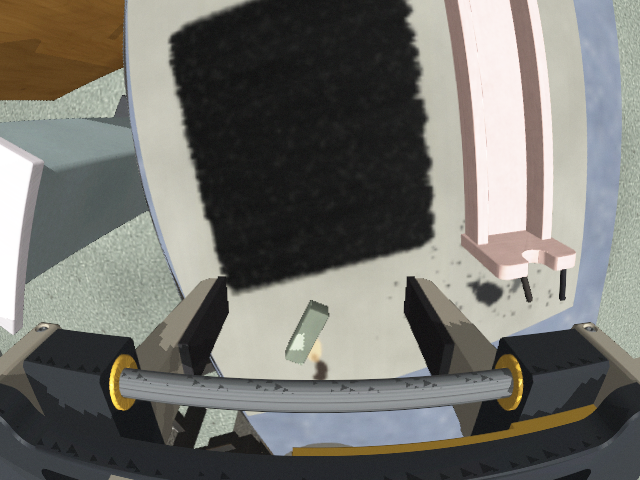

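The wrist view only shows the start area: a black mat ahead and a pink stand at right (510,130), away from my travel direction. Both move calls were refused because every row needs all five keys.

Request:
{"op": "arm_command", "data": {"increments": [{"dx":0,"dy":0,"dz":0,"twist":-0.1,"claw":-1},{"dx":0,"dy":0,"dz":0,"twist":-0.1,"claw":-1},{"dx":2,"dy":-1.4,"dz":0,"twist":0,"claw":-1},{"dx":3.4,"dy":-2.4,"dz":0,"twist":0,"claw":-1},{"dx":3.4,"dy":-2.4,"dz":0,"twist":0,"claw":-1},{"dx":3.4,"dy":-2.4,"dz":0,"twist":0,"claw":-1},{"dx":3.4,"dy":-2.4,"dz":0,"twist":0,"claw":-1},{"dx":3.4,"dy":-2.4,"dz":0,"twist":0,"claw":-1},{"dx":3.4,"dy":-2.4,"dz":0,"twist":0,"claw":-1},{"dx":3.4,"dy":-2.4,"dz":0,"twist":0,"claw":-1}]}}

```text
t: 1.15
eef_pos: [0.3468, -0.2127, 0.2314]
eef_rot: [-0.0, 0.947, 0.322, 0.0]
wrist_force: [0.5, -0.3, 0.8]
finger_gap: 0.152
grip_force: 0.0
```

Request:
{"op": "arm_command", "data": {"increments": [{"dx":3.4,"dy":-2.4,"dz":0,"twist":0,"claw":-1},{"dx":3.4,"dy":-2.4,"dz":0,"twist":0,"claw":-1},{"dx":3.4,"dy":-2.4,"dz":0,"twist":0,"claw":-1},{"dx":3.4,"dy":-2.4,"dz":0,"twist":0,"claw":-1},{"dx":3.4,"dy":-2.4,"dz":0,"twist":0,"claw":-1},{"dx":3.4,"dy":-2.4,"dz":0,"twist":0,"claw":-1},{"dx":3.4,"dy":-2.4,"dz":0,"twist":0,"claw":-1},{"dx":3.4,"dy":-2.4,"dz":0,"twist":0,"claw":-1},{"dx":3.4,"dy":-2.4,"dz":0,"twist":0,"claw":-1},{"dx":0,"dy":0,"dz":0,"twist":0,"claw":-1}]}}

```text
t: 2.15
eef_pos: [0.4573, 0.1473, 0.2312]
eef_rot: [-0.001, 0.946, 0.325, -0.0]
wrist_force: [-0.9, -0.6, 0.1]
finger_gap: 0.003
grip_force: 0.0
```

```bash
cat > look.py <<'E'
from rig import *
import cv2,numpy as np,sys
from scipy.spatial.transform import Rotation as R
s=get_state(); q=s["eef_rot"]; M=R.from_quat(np.r_[q[1:],q[0]]).as_matrix()
print(s["t"],s["eef_pos"],M[:,0].round(4),M[:,2].round(4),s["wrist_force"],s["finger_gap"],s["joints"].round(2))
def dl(p): return (M.T@(np.array(p)-s["eef_pos"])*100).round(2)
def wr(n):
    d=snapshot("wrist"); cv2.imwrite(f"pics/{n}.png",d["frame"][:,:,::-1]); np.savez("wrist",**d)
E
python3 - <<'E'
from look import *
print(dl([.5354,.3702,.117])); wr("w2")
E
```

```text
2.15 [0.45732845 0.14730793 0.23121578] [7.887e-01 6.147e-01 4.000e-04] [-6.0e-04  1.4e-03 -1.0e+00] [-0.93799711 -0.58656699  0.08375842] 0.003145969497185073 [ 0.06 -0.09  1.85  0.    1.38  0.97]
[ 19.86 -12.76  11.45]
```

View pics/w2.png

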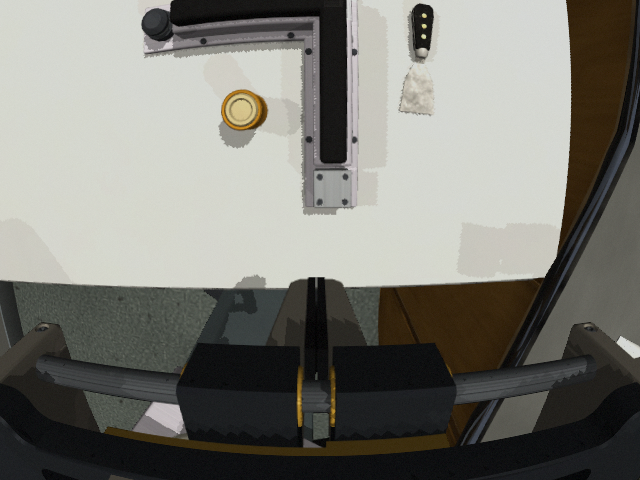

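The wrist view shows the fitting at (155,24), jar (241,110), box (333,189) with four corner screws, arm B's bar running vertically at columns about 320–347, and the scraper at (420,60).

```bash
cat >> loc.py <<'E'
def fcast(d,uv,z):
    K,T=d["intrinsics"],d["world_from_camera"]
    a=(np.atleast_2d(np.asarray(uv,float))-K[:2,2])/K[0,0]; th=np.linalg.norm(a,axis=1)
    r=np.c_[a*(np.sin(th)/th)[:,None],np.cos(th)]@T[:3,:3].T
    return (T[:3,3]+r*((z-T[2,3])/r[:,2])[:,None])[:,:2]
E
python3 - <<'E'
from loc import *
d=dict(np.load("wrist.npz"))
print("box",fcast(d,[(333,189)],.038))
c,p=bar(d,(172,360,0,170),45)
w=fcast(d,c[:,0],.058)
print(np.c_[p,fcast(d,p,.058).round(4)])
a=np.deg2rad(37.7); X=np.array([np.cos(a),np.sin(a)]); Y=np.array([np.sin(a),-np.cos(a)])
u=w@X; v=w@Y
for uu in np.arange(u.min()+.01,u.min()+.12,.02):
    m=abs(u-uu)<.004; print("B",round(uu,3),v[m].min().round(4),v[m].max().round(4))
print("corner-frame pred", np.dot([.6222,.2578],X),np.dot([.6222,.2578],Y), "umin",u.min(),"vmin",v.min())
for n,s in(("round-est",[.5146,.3971]),("box-est",[.483,.150])): print(n,np.dot(s,X),np.dot(s,Y))
E
```

```text
box [[0.48573527 0.14956388]]
[[1.720e+02 1.000e+00 5.408e-01 3.812e-01]
 [1.760e+02 2.500e+01 5.240e-01 3.616e-01]
 [3.180e+02 1.500e+01 6.036e-01 2.596e-01]
 [3.200e+02 1.580e+02 5.026e-01 1.787e-01]
 [3.450e+02 1.600e+02 5.149e-01 1.603e-01]
 [3.450e+02 0.000e+00 6.301e-01 2.503e-01]]
B 0.513 0.1659 0.188
B 0.533 0.1658 0.1885
B 0.553 0.1657 0.1884
B 0.573 0.1656 0.1882
B 0.593 0.1656 0.1881
B 0.613 0.1655 0.1881
corner-frame pred 0.6499509531722796 0.1765146976046052 umin 0.5034027187008966 vmin 0.029115313328939806
round-est 0.6500010177228639 0.0004969499382383447
box-est 0.47389002245117234 0.17668403046463294
```

Request:
{"op": "arm_command", "data": {"increments": [{"dx":2,"dy":-1.3,"dz":0,"twist":0,"claw":-1},{"dx":3,"dy":-1.9,"dz":0,"twist":0,"claw":-1},{"dx":3,"dy":-1.9,"dz":0,"twist":0,"claw":-1},{"dx":3,"dy":-1.9,"dz":0,"twist":0,"claw":-1},{"dx":3,"dy":-1.9,"dz":0,"twist":0,"claw":-1},{"dx":0,"dy":0,"dz":0,"twist":0,"claw":-1}]}}

```text
t: 2.8
eef_pos: [0.5143, 0.301, 0.2309]
eef_rot: [-0.0, 0.946, 0.323, -0.0]
wrist_force: [-0.7, -0.7, -0.4]
finger_gap: 0.007
grip_force: 0.0
```

Run:
```python
from look import *
print(dl([.5354,.3702,.117])); wr("w3")
```

```text
2.8 [0.51430085 0.30101526 0.23093589] [ 7.910e-01  6.119e-01 -2.000e-04] [-6.e-04  4.e-04 -1.e+00] [-0.70326291 -0.67242279 -0.44847483] 0.006613067963373913 [0.33 0.21 1.54 0.   1.39 1.24]
[ 5.9  -4.17 11.4 ]
```

View pics/w3.png

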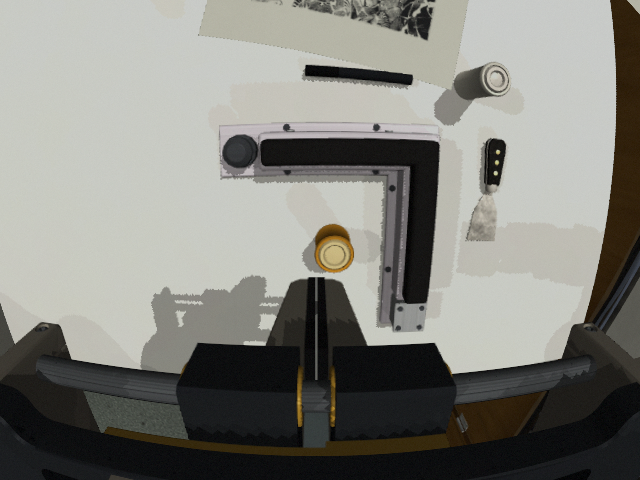

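The whole L is in view: the fitting at (239,152), bar from (262,153) to the corner (425,153) and down to (414,300), box (409,317), marker (358,75), tin (490,82).

Run:
```python
from loc import *
d=dict(np.load("wrist.npz"))
c,p=bar(d,(259,445,132,302),45)
w=fcast(d,c[:,0],.058)
a=np.deg2rad(37.7); X=np.array([np.cos(a),np.sin(a)]); Y=np.array([np.sin(a),-np.cos(a)])
u=w@X; v=w@Y
for uu in np.arange(u.min()+.01,u.min()+.12,.03):
    m=abs(u-uu)<.004; print("B",round(uu,3),v[m].min().round(4),v[m].max().round(4))
for vv in np.arange(v.min()+.01,v.min()+.13,.03):
    m=abs(v-vv)<.004; print("A",round(vv,3),u[m].min().round(4),u[m].max().round(4))
print("u",u.min(),u.max(),"v",v.min(),v.max())
```

```text
B 0.515 0.1616 0.188
B 0.545 0.1617 0.188
B 0.575 0.1614 0.1874
B 0.605 0.1614 0.1873
A 0.037 0.6399 0.6632
A 0.067 0.6406 0.6628
A 0.097 0.6407 0.6629
A 0.127 0.6402 0.6636
u 0.5053422912035445 0.6644235229052479 v 0.02731829399263042 0.1882266112095318
```

Request:
{"op": "arm_command", "data": {"increments": [{"dx":2,"dy":-1.3,"dz":0,"twist":0,"claw":-1},{"dx":2.1,"dy":-1.4,"dz":0,"twist":0,"claw":-1},{"dx":2,"dy":-1.3,"dz":0,"twist":0,"claw":-1},{"dx":0,"dy":0,"dz":3,"twist":0,"claw":-1},{"dx":0,"dy":0,"dz":3,"twist":0,"claw":-1},{"dx":0,"dy":0,"dz":3,"twist":0,"claw":-1},{"dx":0,"dy":0,"dz":3,"twist":0,"claw":-1},{"dx":0,"dy":0,"dz":1,"twist":0,"claw":-1},{"dx":0,"dy":0,"dz":0,"twist":0,"claw":-1},{"dx":0,"dy":0,"dz":0,"twist":0,"claw":-1}]}}

```text
t: 3.85
eef_pos: [0.5387, 0.368, 0.1034]
eef_rot: [-0.0, 0.947, 0.322, 0.001]
wrist_force: [1.1, -0.0, 0.8]
finger_gap: 0.002
grip_force: 0.0
```

```bash
cat >> look.py <<'E'
x,y,z=s["eef_pos"]; a=np.deg2rad(37.7)
print("s_A(mm from corner along A)",1e3*(.1765-(x*np.sin(a)-y*np.cos(a))),"s_B",1e3*(.652-(x*np.cos(a)+y*np.sin(a))),"tip z mm",1e3*z-17)
E
python3 - <<'E'
from look import *
wr("w4"); d=snapshot("scene"); cv2.imwrite("pics/s4.png",d["frame"][200:360,180:440,::-1].repeat(3,0).repeat(3,1))
E
```

```text
3.85 [0.53872713 0.36801201 0.10337133] [0.7925 0.6099 0.0021] [ 2.e-03  8.e-04 -1.e+00] [ 1.09211886 -0.04199049  0.81441781] 0.001899710158203266 [ 0.41  0.47  1.47 -0.    1.2   1.33]
s_A(mm from corner along A) 138.2335551526619 s_B 0.6971157013240248 tip z mm 86.37132712875953
```

View pics/s4.png

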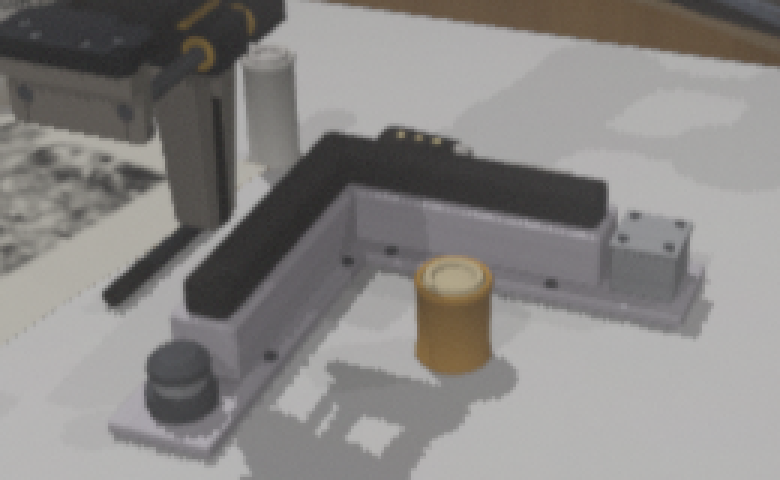

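The crop shows closed fingertips hovering above the bar's round-end stretch, tip bottom near crop (203,222); nothing is disturbed. I'll check that the projection agrees.

Run:
```python
from look import *
d=dict(np.load("scene.npz")); T=d["world_from_camera"];K=d["intrinsics"]
def pr(P):
    c=T[:3,:3].T@(np.array(P)-T[:3,3]); p=K@c; return ((p[:2]/p[2]-[180,200])*3).round()
A=np.array([-np.sin(a),np.cos(a)]);B=-np.array([np.cos(a),np.sin(a)])
for i in(-18,18):
  for j in(-10,10): print("tip",i,j,pr(np.r_[np.array([x,y])+(A*i+B*j)/1e3,z-.017]))
C=.652*-B+.1765*-A
for i,j in((150,-12),(150,12),(12,150),(-12,150),(-12,-12),(12,12)): print("bar",i,j,pr(np.r_[C+(A*i+B*j)/1e3,.058]))
```

```text
3.95 [0.53913105 0.36868954 0.10408381] [0.7922 0.6103 0.0038] [ 0.0036  0.0015 -1.    ] [0.0810124  0.78389622 0.12970339] 0.006189512847465234 [ 0.42  0.47  1.47 -0.    1.2   1.33]
s_A(mm from corner along A) 138.52262342705458 s_B -0.03679662775490922 tip z mm 87.08380678462987
tip -18 -10 [206. 195.]
tip -18 10 [243. 203.]
tip 18 -10 [166. 232.]
tip 18 10 [205. 241.]
bar 150 -12 [176. 278.]
bar 150 12 [221. 288.]
bar 12 150 [596. 200.]
bar -12 150 [609. 178.]
bar -12 -12 [326. 125.]
bar 12 12 [347. 152.]
```

Request:
{"op": "arm_command", "data": {"increments": [{"dx":0,"dy":0,"dz":1,"twist":0,"claw":-1},{"dx":0,"dy":0,"dz":1,"twist":0,"claw":-1},{"dx":0,"dy":0,"dz":0.4,"twist":0,"claw":-1},{"dx":0,"dy":0,"dz":0,"twist":0,"claw":-1},{"dx":0,"dy":0,"dz":0,"twist":0,"claw":-1}]}}

```text
t: 4.45
eef_pos: [0.5376, 0.3684, 0.0774]
eef_rot: [0.0, 0.947, 0.323, -0.0]
wrist_force: [-0.4, 0.1, -0.4]
finger_gap: 0.008
grip_force: 0.0
```

Run:
```python
from look import *
for i in range(3): print(get_state()["eef_pos"],get_state()["wrist_force"])
```

```text
4.45 [0.53755467 0.36843844 0.0773928 ] [ 7.919e-01  6.107e-01 -4.000e-04] [-4.e-04 -1.e-04 -1.e+00] [-0.40156726  0.10810917 -0.36936231] 0.007962451523267727 [0.42 0.5  1.49 0.   1.15 1.33]
s_A(mm from corner along A) 139.287948139817 s_B 1.3640232966308785 tip z mm 60.39280227158987
[0.53755467 0.36843844 0.0773928 ] [-0.40156726  0.10810917 -0.36936231]
[0.53755467 0.36843844 0.0773928 ] [-0.40156726  0.10810917 -0.36936231]
[0.53755467 0.36843844 0.0773928 ] [-0.40156726  0.10810917 -0.36936231]
```

Request:
{"op": "arm_command", "data": {"increments": [{"dx":0,"dy":0,"dz":0.4,"twist":0,"claw":-1},{"dx":0,"dy":0,"dz":0.2,"twist":0,"claw":-1},{"dx":0,"dy":0,"dz":0.2,"twist":0,"claw":-1},{"dx":0,"dy":0,"dz":0,"twist":0,"claw":-1},{"dx":0,"dy":0,"dz":0,"twist":0,"claw":-1}]}}

```text
t: 4.95
eef_pos: [0.5382, 0.3687, 0.0702]
eef_rot: [-0.0, 0.947, 0.323, 0.001]
wrist_force: [1.3, 0.5, 2.7]
finger_gap: 0.006
grip_force: 1.3
```

Run:
```python
from look import *
d=snapshot("scene"); cv2.imwrite("pics/s5.png",d["frame"][200:360,180:440,::-1].repeat(3,0).repeat(3,1))
print(get_state()["wrist_force"])
```

```text
4.95 [0.53822844 0.36871199 0.07018503] [0.792  0.6106 0.0015] [ 1.4e-03  7.0e-04 -1.0e+00] [1.29573704 0.53773837 2.67575089] 0.005748170244136995 [0.42 0.51 1.49 0.   1.14 1.33]
s_A(mm from corner along A) 139.09235976671025 s_B 0.6636429294987201 tip z mm 53.18503465341283
[1.48366737 1.43054549 2.90366534]
```

View pics/s5.png

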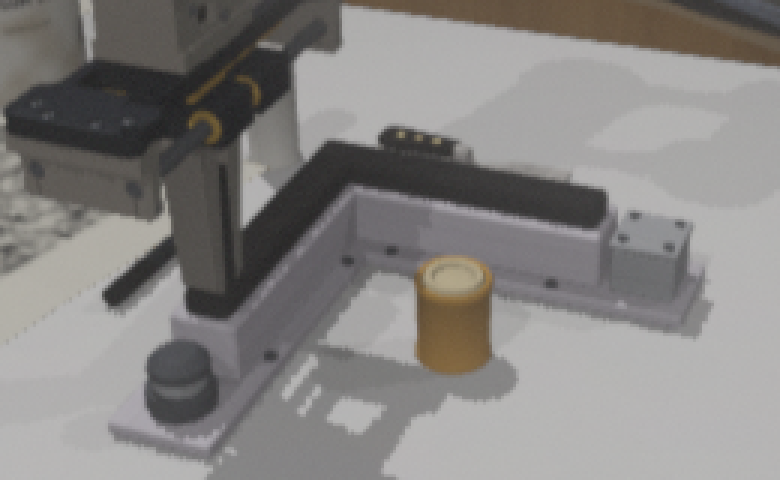

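The bar is visibly dipped (force about 2.8 N, roughly 5 mm), with the tips centred near the round end. I'll nudge to the very end, then start the stroke.

Request:
{"op": "arm_command", "data": {"increments": [{"dx":0,"dy":-0.4,"dz":0.1,"twist":0,"claw":-1},{"dx":0,"dy":0,"dz":0,"twist":0,"claw":-1},{"dx":0,"dy":0.3,"dz":0,"twist":0,"claw":-1},{"dx":0,"dy":0.5,"dz":0,"twist":0,"claw":-1},{"dx":0,"dy":0.6,"dz":0,"twist":0,"claw":-1},{"dx":0,"dy":0.6,"dz":0,"twist":0,"claw":-1},{"dx":0,"dy":0.6,"dz":0,"twist":0,"claw":-1},{"dx":0,"dy":0.6,"dz":0,"twist":0,"claw":-1},{"dx":0,"dy":0.6,"dz":0,"twist":0,"claw":-1},{"dx":0,"dy":0.6,"dz":0,"twist":0,"claw":-1}]}}

```text
t: 6.0
eef_pos: [0.5624, 0.3363, 0.0686]
eef_rot: [-0.0, 0.947, 0.322, -0.0]
wrist_force: [-1.1, 2.4, 3.0]
finger_gap: 0.008
grip_force: 1.6
```

```bash
python3 -c "from look import *"
```

```text
6.0 [0.56239391 0.33628152 0.06860159] [ 0.7921  0.6105 -0.    ] [-1.e-04  1.e-04 -1.e+00] [-1.1223059   2.36809907  2.97276591] 0.00842199615859162 [0.35 0.52 1.48 0.   1.14 1.27]
s_A(mm from corner along A) 98.65477071435863 s_B 1.375458970727217 tip z mm 51.60159145609097
```

Request:
{"op": "arm_command", "data": {"increments": [{"dx":0.1,"dy":0.6,"dz":0,"twist":0,"claw":-1},{"dx":0,"dy":0.6,"dz":0,"twist":0,"claw":-1},{"dx":0,"dy":0.6,"dz":0,"twist":0,"claw":-1},{"dx":0,"dy":0.6,"dz":0,"twist":0,"claw":-1},{"dx":0,"dy":0.6,"dz":0,"twist":0,"claw":-1},{"dx":0,"dy":0.6,"dz":0,"twist":0,"claw":-1},{"dx":0,"dy":0.6,"dz":0,"twist":0,"claw":-1},{"dx":0,"dy":0.6,"dz":0,"twist":0,"claw":-1},{"dx":0,"dy":0.6,"dz":0,"twist":0,"claw":-1},{"dx":0,"dy":0.6,"dz":0,"twist":0,"claw":-1}]}}

```text
t: 7.0
eef_pos: [0.5998, 0.2894, 0.0686]
eef_rot: [-0.0, 0.947, 0.323, -0.0]
wrist_force: [-2.0, 2.0, 2.4]
finger_gap: 0.007
grip_force: 1.7
```

```bash
python3 -c "from look import *"
```

```text
7.0 [0.59978547 0.28944923 0.06860642] [ 0.7919  0.6106 -0.    ] [-1.e-04  0.e+00 -1.e+00] [-2.0138645   2.00063733  2.42883534] 0.007067120728895417 [0.27 0.55 1.44 0.   1.15 1.18]
s_A(mm from corner along A) 38.73400517591022 s_B 0.42959229178707314 tip z mm 51.60642456052851
```

Request:
{"op": "arm_command", "data": {"increments": [{"dx":0,"dy":0.6,"dz":0,"twist":0,"claw":-1},{"dx":0,"dy":0.6,"dz":0,"twist":0,"claw":-1},{"dx":0,"dy":0.6,"dz":0,"twist":0,"claw":-1},{"dx":0,"dy":0.6,"dz":0,"twist":0,"claw":-1},{"dx":0,"dy":0.6,"dz":0,"twist":0,"claw":-1},{"dx":0,"dy":0.5,"dz":0,"twist":0,"claw":-1},{"dx":0,"dy":0.4,"dz":0,"twist":0,"claw":-1},{"dx":-0.4,"dy":0,"dz":0,"twist":0,"claw":-1},{"dx":-0.6,"dy":0,"dz":0,"twist":0,"claw":-1},{"dx":-0.6,"dy":0,"dz":0,"twist":0,"claw":-1}]}}

```text
t: 8.0
eef_pos: [0.6109, 0.2489, 0.0691]
eef_rot: [0.0, 0.947, 0.323, 0.001]
wrist_force: [1.6, 1.8, 3.1]
finger_gap: 0.005
grip_force: 1.6
```

```bash
python3 -c "from look import *"
```

```text
8.0 [0.6109127  0.24888325 0.06906431] [0.7919 0.6107 0.0014] [ 0.0017  0.     -1.    ] [1.6207243  1.81476713 3.05585973] 0.0053137207050147055 [ 0.2   0.53  1.47 -0.    1.15  1.12]
s_A(mm from corner along A) -0.1673499679520074 s_B 16.432658743383065 tip z mm 52.06431462159884
```

Request:
{"op": "arm_command", "data": {"increments": [{"dx":-0.6,"dy":0,"dz":0,"twist":0,"claw":-1},{"dx":-0.6,"dy":0,"dz":0,"twist":0,"claw":-1},{"dx":-0.6,"dy":0,"dz":0,"twist":0,"claw":-1},{"dx":-0.6,"dy":0,"dz":0,"twist":0,"claw":-1},{"dx":-0.6,"dy":0,"dz":0,"twist":0,"claw":-1},{"dx":-0.6,"dy":0,"dz":0,"twist":0,"claw":-1},{"dx":-0.6,"dy":0,"dz":0,"twist":0,"claw":-1},{"dx":-0.6,"dy":0,"dz":0,"twist":0,"claw":-1},{"dx":-0.6,"dy":0,"dz":0,"twist":0,"claw":-1},{"dx":-0.6,"dy":0,"dz":0,"twist":0,"claw":-1}]}}

```text
t: 9.0
eef_pos: [0.5627, 0.2122, 0.0686]
eef_rot: [-0.0, 0.947, 0.323, -0.0]
wrist_force: [1.5, 2.1, 2.9]
finger_gap: 0.007
grip_force: 1.7
```

```bash
python3 -c "from look import *"
```

```text
9.0 [0.56273829 0.21224591 0.06860059] [ 0.7919  0.6106 -0.    ] [-0.  0. -1.] [1.49855408 2.07599627 2.93742378] 0.007343740450098673 [0.16 0.4  1.65 0.   1.1  1.07]
s_A(mm from corner along A) 0.30427468433902316 s_B 76.95411235684324 tip z mm 51.60059116194586
```

Request:
{"op": "arm_command", "data": {"increments": [{"dx":-0.6,"dy":0,"dz":0,"twist":0,"claw":-1},{"dx":-0.6,"dy":0,"dz":0,"twist":0,"claw":-1},{"dx":-0.6,"dy":0,"dz":0,"twist":0,"claw":-1},{"dx":-0.6,"dy":0,"dz":0,"twist":0,"claw":-1},{"dx":-0.6,"dy":0,"dz":0,"twist":0,"claw":-1},{"dx":-0.6,"dy":0,"dz":0,"twist":0,"claw":-1},{"dx":-0.6,"dy":0,"dz":0,"twist":0,"claw":-1},{"dx":-0.6,"dy":0,"dz":0,"twist":0,"claw":-1},{"dx":-0.6,"dy":0,"dz":0,"twist":0,"claw":-1},{"dx":-0.6,"dy":0,"dz":0,"twist":0,"claw":-1}]}}

```text
t: 10.0
eef_pos: [0.5152, 0.1756, 0.0686]
eef_rot: [-0.0, 0.947, 0.323, -0.0]
wrist_force: [0.9, 1.6, 2.9]
finger_gap: 0.004
grip_force: 1.6
```

Request:
{"op": "arm_command", "data": {"increments": [{"dx":-0.4,"dy":0,"dz":0,"twist":0,"claw":-1},{"dx":-0.2,"dy":0,"dz":0,"twist":0,"claw":-1},{"dx":0,"dy":0,"dz":0,"twist":0,"claw":-1}]}}

```text
t: 10.3
eef_pos: [0.5104, 0.1719, 0.0685]
eef_rot: [0.0, 0.947, 0.323, -0.0]
wrist_force: [0.3, -0.1, 3.3]
finger_gap: 0.003
grip_force: 1.7
```

Run:
```python
from look import *
d=snapshot("scene"); cv2.imwrite("pics/s6.png",d["frame"][200:360,180:440,::-1].repeat(3,0).repeat(3,1))
```

```text
10.3 [0.51043814 0.17194742 0.06853475] [ 0.792   0.6106 -0.0009] [-8.e-04 -4.e-04 -1.e+00] [ 0.33885958 -0.06288834  3.25073385] 0.003156358765877466 [ 0.1   0.26  1.83 -0.    1.06  1.01]
s_A(mm from corner along A) 0.4021145163160267 s_B 142.97883366958263 tip z mm 51.53475405530999
```

View pics/s6.png

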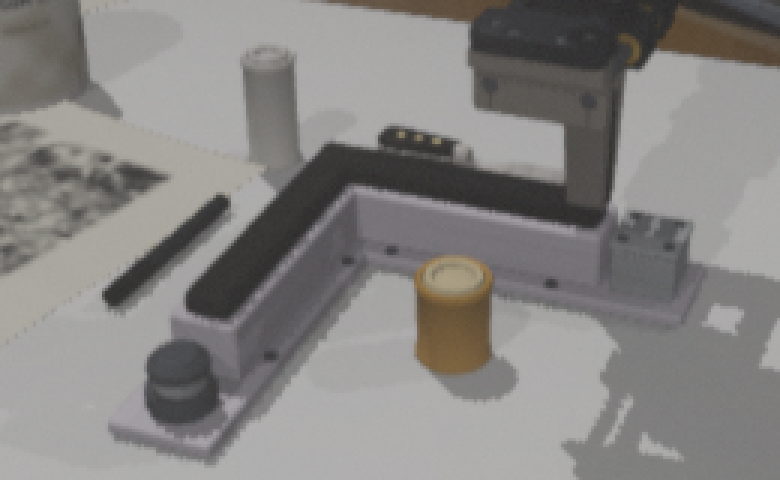

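The tips stand at the bar's end beside the box (crop 590,205) with the bar still dipped. The jar, tin, marker and scraper are in place. Lifting straight up now.

Request:
{"op": "arm_command", "data": {"increments": [{"dx":0,"dy":0,"dz":-1,"twist":0,"claw":-1},{"dx":0,"dy":0,"dz":-2,"twist":0,"claw":-1},{"dx":0,"dy":0,"dz":-3,"twist":0,"claw":-1},{"dx":0,"dy":0,"dz":-3,"twist":0,"claw":-1},{"dx":0,"dy":0,"dz":-2,"twist":0,"claw":-1},{"dx":0,"dy":0,"dz":0,"twist":0,"claw":-1},{"dx":0,"dy":0,"dz":0,"twist":0,"claw":-1},{"dx":0,"dy":0,"dz":0,"twist":0,"claw":-1}]}}

```text
t: 11.15
eef_pos: [0.5095, 0.1721, 0.1766]
eef_rot: [-0.0, 0.947, 0.323, -0.002]
wrist_force: [0.2, 0.1, 0.1]
finger_gap: 0.004
grip_force: 0.0
```

Run:
```python
from look import *
d=snapshot("scene"); cv2.imwrite("pics/s7.png",d["frame"][200:360,180:440,::-1].repeat(3,0).repeat(3,1))
```

```text
11.15 [0.50951434 0.17208972 0.17661305] [ 0.7919  0.6106 -0.0033] [-3.8e-03 -5.0e-04 -1.0e+00] [0.20598806 0.12422335 0.14100154] 0.004283977835067309 [ 0.1   0.11  1.76 -0.    1.27  1.01]
s_A(mm from corner along A) 1.0796391460814458 s_B 143.6227497020961 tip z mm 159.6130483228244
```

View pics/s7.png

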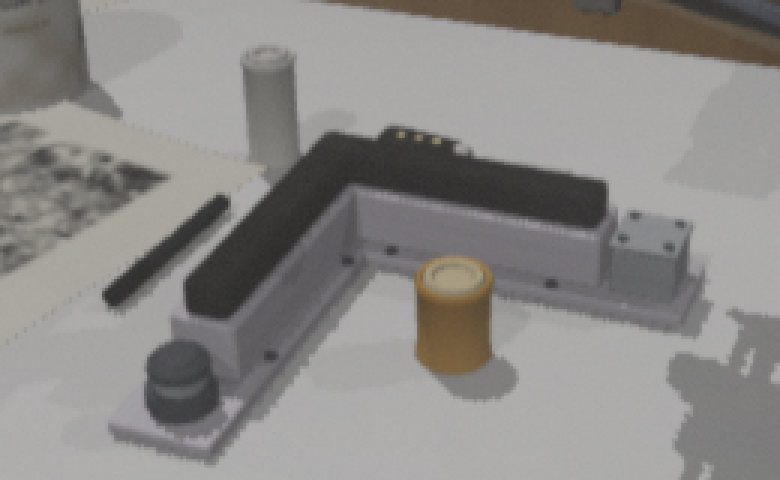

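The bar has sprung back to its rest height (corner at crop 335,135), the arm is clear, and everything is where it was.

```bash
python3 -c "from rig import *; print(close_job())"
```

```text
the job is handed in; nothing more can be done
None
```

I ran the safety-edge test and handed it in at about 11 s: one stroke from the round fitting round the corner to the square box, with the bar dipped about 6 mm (roughly 3 N) at every check, after a 4 mm nudge outward to the bar's end; it sprang back up, and nothing around it looked moved.

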